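Press the stopper home and hold up the bottle

ROBOT

A 6-joint arm with a two-finger parallel gripper is mounted at the origin on a cart in front of the work surface, level with it; the furniture and walls round the work are solid. World frame = base frame: x ahead of the robot, y to its left, z up, the work surface at z = 0. Lengths are in m, angles in degrees, forces in N, time in s.
With the tool pointing down it reaches from about 0.3 to 0.75 m from the base axis. Payload 8.5 kg.
Tool frame: the origin (TCP) lies midway between the tips of the shut fingers; the grasp point (between the pads) lies 19 mm behind it; z points along the fingers, y is the line along which they close (so a half turn about z gives the same grasp; the last joint's range is limited). The gripper opens to 85 mm and grips with 20 to 120 N. Pads are 22 mm wide; open, the fingers measure 114 mm over their backs; the gripper's body (76 mm by 85 mm) begins 54 mm behind the grasp point. The pads swing forward as they close: fully open they stand 13 mm farther back than shut.
Start: joints at [57.107, 21.807, 74.336, -0, 83.858, -12.336], TCP at [0.193, 0.515, 0.231] pointing down, gripper open.
Joint ranges: [-178.18, 178.18], [-50.72, 133.34], [12.68, 142.11], [-81.47, 261.47], [9.98, 163.14], [-165.26, 165.26]. Speed limits (degrees/s): [136.94, 136.94, 180, 180, 180, 180].

INTERFACE

Orientations are given as a 3x3 rotation matrix whose columns are the frame's x, y, z axes.
In Python, from rig import env, viewer, recognise, pinpoint gives the robot as it stands.
- The arm moves only by the tool move_arm, never from a script. Its argument "plan" is text: rows parted by semicolons, each of 7 numbers parted by spaces: the shift along the tool's x, y, z in m, then the turn, a rotation vector about the tool's x, y, z in rad, then the finger opening in m, from 0 to 0.0854. A call has 1 to 12 rows; each row shifts and turns the commanded pose from where the row before left it, along the tool's axes as they then stand; what a row does not reach is not made up. A row lasts 1/8 s, in which the tool goes at most 62.5 mm and 10.7 degrees, less where a joint would pass 70% of its speed; a pose out of reach is approached as far as the arm can. A call is refused whole if a number of a shift passes 0.0625 or a number of a turn 0.188, either way. A call with a gripper value outside its range is refused whole. The fingers move at their own pace and stop on an object; "grip_force" is the grip in N (left out, the last holds). Time passes only in rows, so rows that do not move let the fingers close. It gives the time, the measured TCP pose, the force, the opening and the grip force at its end, in the units of the state.
- env.observe(): the state, without advancing time (a new reading comes with each control period).
- viewer.get_image(name): name is "side" or "top" or "wrist"; returns (picture, depth): 480x640x3 uint8, red, green, blue; 480x640 float32, m along the optical axis (not along the pixel's ray), 0 where there is no reading.
- viewer.calibration(name): a dict with "fx", "fy", "cx", "cy" (pixels), "k1" (the pictures are not rectified: a ray, as slopes to the right and down, at radius r is drawn at 1 + k1 r^2 times it, then the intrinsics apply), "R" (3x3) and "t" (3): a world point X has camera coordinates R X + t. Camera axes: x right, y down, z forward; pixel columns grow to the right and rows downward; lengths in m; the calibration is good to about 2 mm. A picture is of the moment at which its call begins: read the wrist's pose just before it. calibration takes no time and is no camera call; for the wrist camera it gives the pose at the moment of the call.
- env.close_job(): hands the job in; it is judged then, once.
Trained networks look in the newest picture that a camera, given by its name, has taken for a name from the list of things; names that differ only in an ending like _2 or _b are one class to them, and where a whole thing is asked for, a point or a joint stands for the part that bears it (a point fixed in the world has none). Each returns a list of dicts, best first, with "conf" (0 to 1); they miss things now and then, are a little off and sometimes report something else, mostly with a low value. They report only what shows in the picture. A call takes as long as a camera call.
- recognise(camera, name): "extent" ([centre column, centre row, width, height] in pixels, round what is visible of it).
- pinpoint(camera, name): "pixel" ([column, row] in pixels: a listed point, or the origin of a listed thing).
The state is a dict: "time_s": time; "q": joint angles; "qvel": joint speeds; "joint_efforts": joint torques, N m; "position": TCP position; "tool_rot": TCP orientation; "ft_force": force on the tool from outside, world axes, zero at the start; "wrist_torque": the same for the moment, N m; "grip_width": finger opening in m; "gripper_force": force on a finger pad.
Only numpy, scipy, OpenCV 4.12 (cv2) and the standard library are available. Lean on these libraries where they do the work, as an engineer would, in place of code of your own. Each camera call takes 0.05 s, during which the arm holds its last target. There are 200 camera calls.

TASK

The small bottle standing in the lever press has its stopper only started: pull the press's sprung lever all the way down so that it drives the stopper fully home, then ease the lever slowly back up to its rest without letting it spring. Then lift that bottle straight up out of the press and finish while still holding it in the gripper, upright and still, about 10 cm above the seat it stood in. Leave the other things on the worktop where they stand.

Things in the scene. Friction and masses are not known exactly. Their poses are not given: they have to be found in the camera images.
- press: Bench press for bottle stoppers, dark steel, fixed. Base plate 225 x 128 mm, top 16 mm above the worktop; two rear cheek plates (local x 0.085 to 0.147, outer faces at local y +-0.056, 193 mm high) carry the lever. Origin on the worktop under the bottle seat's centre; local +x points from the seat to the cheek plates (at yaw 0 away from the robot), z up.
- press_seat (a point): Centre of the floor of the round aluminium seat on the press's base, 17 mm above the worktop: the bottle stands here. Seat inside diameter 58 mm, its rim 8 mm above its floor.
- lever_hinge (a point): Centre of the lever's hinge pin, 115 mm behind the seat's axis (local x = +0.115 of the press) and 165 mm above the worktop. The pin runs along the press's y axis.
- lever_grip (a point): Centre of the lever's grip: round dark wood bar, 18 mm thick in the middle, along the press's y axis, 78 mm clear between two flat steel arms 18 mm deep, 185 mm from the hinge pin. At rest it is 347 mm above the worktop and 147 mm behind the seat's axis (lever leaning 10 degrees back past vertical); pulled down it is 165 mm above the worktop and 70 mm in front of the seat's axis.
- lever (a joint): Lever angle in rad: 0 at rest (up, leaning back), grows as the lever is pulled down, 1.745 with the arms level and the stopper fully home, end stop at 1.75. A spring drives it back to 0: about 2.5 N at the grip near rest, 5 to 7 N when down; the stopper adds about 6 N at the grip. Let go, it snaps back.
- bottle: The bottle to be stoppered: small amber glass bottle with a plain paper band, standing in the press's seat. Body 52 mm diameter up to 66 mm height, sloping shoulder to 92 mm, straight round neck 28 mm diameter from 92 to 118 mm, about 0.3 kg. Origin at the centre of its underside, z up along the bottle.
- stopper (a joint): How far the bottle's stopper has gone in, in m: 0 stands 12 mm proud of the glass (it starts between 0 and 0.004), 0.012 fully home with its head on the glass. It moves only when pushed with about 10 N and stays where it is left.
- stopper_top (a point): Centre of the top of the bottle's stopper, a dark wood disc 27 mm in diameter, 12 mm thick, on a cork shank. With the stopper home this is 130 mm above the bottle's underside.
- finished_bottle: Bystander: an equal bottle, stopper already home, 130 mm high in all, loose on the worktop, not in the press. Origin at the centre of its underside.
- stopper_dish: Bystander: white bowl 108 mm wide, 26 mm high, with four spare stoppers heaped in it (55 mm high in all), loose. Origin under its centre.
- goblet_0: Bystander: stemmed clear glass goblet, 69 mm wide, 116 mm high, loose. Origin under its centre.
- candle_jar: Bystander: candle in a glass with a wooden lid, 69 mm wide, 80 mm high, loose. Origin under its centre.
- tumbler: Bystander: clear glass tumbler, 79 mm wide, 90 mm high, loose. Origin under its centre.
- espresso_cup: Bystander: white cup with a handle, 62 x 86 mm, 50 mm high, loose. Origin under its centre.
- lever_foot (a point): Lowest point of the lever's rubber foot (27 mm wide), on a cross member between the arms 115 mm from the hinge pin. As the lever swings up and over toward the front (local -x) the foot comes down on the stopper in the last 0.1 rad and then rests on its top.

How it is judged (in metres and radians):
On the way, in this order (a step that is already met when the one before it is completed fails the run):
1. the lever is pulled all the way down and the stopper is driven home, the bottle standing in its seat (value of joint lever above 1.7 rad and value of joint stopper above 0.01 m and distance between bottle and press_seat below 0.008 m), for 0.1 s.
2. the lever is back at its rest, the bottle still standing in its seat (value of joint lever below 0.12 rad and distance between bottle and press_seat below 0.008 m), for 0.1 s.
At the end, for the whole second after the job is handed in: The gripper holds the bottle 70 to 140 mm above its seat, within 5 degrees of upright, still (under 20 mm/s and 0.15 rad/s), touching neither the press nor any bystander; its stopper is within 2 mm of fully home and the lever is back within 0.12 rad of its rest (z of bottle in the frame of press_seat between 0.07 and 0.14 m and angle between bottle's own z axis and vertical below 0.09 rad and linear speed of bottle below 0.02 m/s and angular speed of bottle below 0.15 rad/s and contact force between the fingers and bottle above 1 N and contact force between each of press, finished_bottle, stopper_dish, goblet_0, candle_jar, tumbler, espresso_cup and bottle below 0.1 N and value of joint stopper above 0.01 m and value of joint lever below 0.12 rad); the arm keeps its last pose, push and grip.
It fails at once if the lever springs back (faster than 1.5 rad/s toward its rest) (velocity of joint lever below -1.5 rad/s).
It fails at once if the bottle is tipped by more than 20 degrees (angle between bottle's own z axis and vertical above 0.35 rad).
It fails at once if another thing on the worktop is shifted by more than 20 mm or tipped (distance of any of finished_bottle, stopper_dish, goblet_0, candle_jar, tumbler, espresso_cup from where it was at the start of the episode above 0.02 m or angle between any of finished_bottle, stopper_dish, goblet_0, candle_jar, tumbler, espresso_cup's own z axis and vertical above 0.3 rad).
It also fails if it takes over 64 s, if anything falls off the work surface, if the arm or the gripper's body presses on something with over 40 N, if the wrist force passes 120 N, or if a joint passes its speed limit or range.

## Working session

There is one attempt and no reset: what is moved stays moved. The work goes in short steps, Python scripts to look and compute and a tool call to move; the robot and the scene stay as the last step left them, time stands still between calls to the robot, and variables do not carry over. Pictures are saved under pics/ and viewed, at most 10 in all, crops included, and the job is handed in when it is done.

Besides the shell and the picture viewer there is one more tool, called after "Call:" by a JSON object that holds its "api" and its "payload", one argument or row to a line. move_arm: Moves the arm, as the interface text tells. Its arguments: {"type":"object","properties":{"plan":{"type":"string"},"grip_force":{"type":"number"}},"required":["plan"]}

```bash
ls; mkdir -p pics
cat > h.py <<'E'
import numpy as np, cv2
from rig import env, viewer, recognise, pinpoint
def ray(c,px):
    K=np.array([[c['fx'],0,c['cx']],[0,c['fy'],c['cy']],[0,0,1.]])
    d=cv2.undistortPoints(np.array([[px]],float),K,np.array([c['k1'],0,0,0.]))[0,0]
    R=np.array(c['R']);t=np.array(c['t'])
    return -R.T@t, R.T@np.array([d[0],d[1],1.])
def atdepth(c,px,z):
    o,d=ray(c,px); return o+d*z
def atz(c,px,h):
    o,d=ray(c,px); return o+d*(h-o[2])/d[2]
def tri(rs):
    A=0;b=0
    for o,d in rs:
        d=d/np.linalg.norm(d);P=np.eye(3)-np.outer(d,d);A=A+P;b=b+P@o
    x=np.linalg.solve(A,b)
    return x,[np.linalg.norm(np.cross(x-o,d/np.linalg.norm(d))) for o,d in rs]
def proj(c,X):
    p=np.array(c['R'])@X+np.array(c['t']);u=p[:2]/p[2];u=u*(1+c['k1']*(u@u))
    return np.array([c['fx']*u[0]+c['cx'],c['fy']*u[1]+c['cy']])
E
python3 - <<'E'
from h import *
np.set_printoptions(precision=4,suppress=True)
C={}
for n in ['side','top']:
    im,d=viewer.get_image(n);cv2.imwrite(f'pics/{n}0.png',im[:,:,::-1]);C[n]=viewer.calibration(n)
    print(n,-np.array(C[n]['R']).T@C[n]['t'])
names=['press','press_seat','lever_hinge','lever_grip','stopper_top','lever_foot','bottle','finished_bottle','stopper_dish','goblet_0','candle_jar','tumbler','espresso_cup']
for n in names:
    r=[]
    for cam in ['side','top']:
        p=pinpoint(cam,n)[:2]
        for q in p: print(n,cam,np.round(q['pixel'],1),round(q['conf'],2), atz(C[cam],q['pixel'],0) )
        if p: r.append(ray(C[cam],p[0]['pixel']))
    if len(r)==2: print('   ',*tri(r))
E
```

```text
pics
side [-0.1117 -0.4096  0.9847]
top [0.2583 0.0199 1.6479]
press side [265.9 258.4] 0.61 [0.5374 0.2132 0.    ]
press side [282.3 139. ] 0.25 [1.0836 0.5647 0.    ]
press top [254.8 239.8] 0.86 [0.5253 0.2169 0.    ]
    [0.5281 0.212  0.0078] [np.float64(0.005621523790817639), np.float64(0.005621523790817635)]
press_seat side [262.4 257. ] 0.68 [0.536  0.2255 0.    ]
press_seat top [253.1 238.2] 0.72 [0.5299 0.2221 0.    ]
press_seat top [253.9 240.1] 0.68 [0.5243 0.2195 0.    ]
    [0.5292 0.2203 0.0092] [np.float64(0.0010294499925324455), np.float64(0.0010294499925325219)]
lever_hinge side [279.1 195.8] 0.59 [ 0.7917  0.3575 -0.    ]
lever_hinge side [386.6 347.2] 0.39 [ 0.4696 -0.2297 -0.    ]
lever_hinge top [245.3 186.5] 0.6 [0.686  0.2534 0.    ]
    [0.6435 0.2309 0.162 ] [np.float64(0.0006259681611522792), np.float64(0.0006259681611523189)]
lever_grip side [284.3 136.7] 0.86 [1.1017 0.5683 0.    ]
lever_grip side [386.8 344.4] 0.75 [ 0.4771 -0.2263  0.    ]
lever_grip top [238.3 151.8] 0.82 [0.794  0.2806 0.    ]
lever_grip top [193.1 214.9] 0.38 [0.5949 0.4046 0.    ]
 
[... 1708 characters left out ...]
391.5 198.9] 0.94 [ 0.6603 -0.1845  0.    ]
candle_jar top [194.1 216. ] 0.41 [0.5917 0.4013 0.    ]
    [ 0.6633 -0.1874 -0.0061] [np.float64(0.0025419773130581124), np.float64(0.0025419773130579883)]
tumbler side [409.9 393.2] 0.96 [ 0.3899 -0.3341  0.    ]
tumbler top [446.7 288.7] 0.6 [ 0.3966 -0.3477  0.    ]
    [ 0.3918 -0.3402  0.0059] [np.float64(0.0072828011870649315), np.float64(0.007282801187064993)]
espresso_cup side [447.6 323.7] 0.82 [ 0.6218 -0.3325  0.    ]
espresso_cup top [441.2 216.5] 0.63 [ 0.611  -0.3334  0.    ]
espresso_cup top [193.5 216.9] 0.21 [0.5889 0.403  0.    ]
    [ 0.6087 -0.332   0.0157] [np.float64(0.0020879166193019803), np.float64(0.0020879166193021044)]
```

View pics/side0.png

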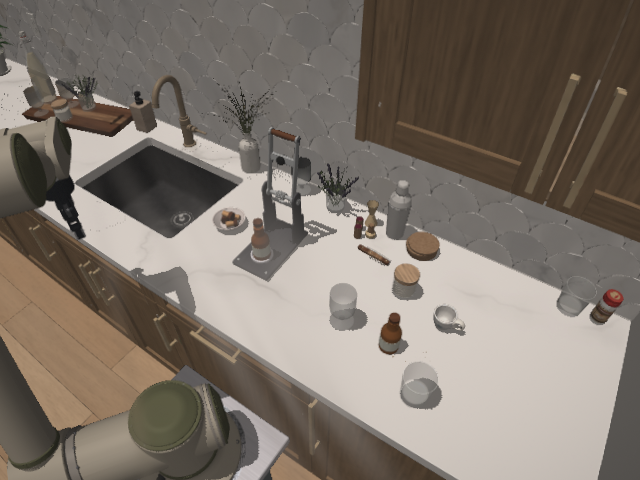

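View pics/top0.png

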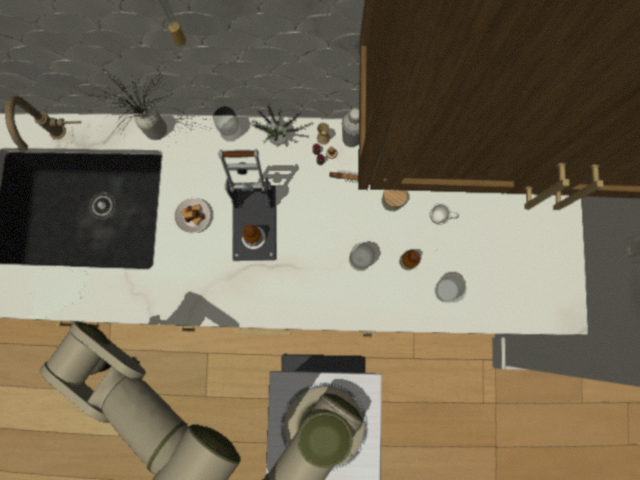

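The side view shows the press at about (270,250), with its lever up and the grip at (284,135). The top view has the grip at (239,153) and the seat at (253,238). The dish is to the left, and the other bystanders are far to the right. Next I'll move the wrist camera in front of the press.

```bash
cat >> h.py <<'E'
from scipy.spatial.transform import Rotation as Ro
np.set_printoptions(precision=4,suppress=True)
def pose(): s=env.observe(); return np.array(s['position']),np.array(s['tool_rot'])
def tool(tilt,yaw,flip=1,bar=True):
    """tool z tilted 'tilt' deg forward from down, in press frame of yaw deg; bar: tool x along press y (fingers close in x-z plane)"""
    t=np.radians(tilt); z=np.array([np.sin(t),0,-np.cos(t)])
    x=np.array([0,flip,0.]) if bar else None
    if not bar: y=np.array([0,flip,0.]); x=np.cross(y,z)
    else: y=np.cross(z,x)
    return Ro.from_euler('z',yaw,degrees=True).as_matrix()@np.c_[x,y,z]
def rows(P,n,op,start=None):
    """P: list of (p,R) waypoints; n rows for each; prints plan text"""
    p,R=start or pose(); out=[]
    for (p2,R2),k in zip(P,n):
        rv=Ro.from_matrix(R.T@R2).as_rotvec()
        for i in range(k):
            pn=p+(p2-p)/(k-i)
            rr=Ro.from_matrix(R.T@R2).as_rotvec()/(k-i)
            out.append(np.r_[R.T@(pn-p),rr]); R=R@Ro.from_rotvec(rr).as_matrix(); p=pn
    o=np.round(out,4)
    for i in range(0,len(o),12): print('; '.join(' '.join(f'{v+0:g}' for v in r)+f' {op}' for r in o[i:i+12])+'\n')
    print('max',abs(o).max(0))
E
python3 - <<'E'
from h import *
p,R=pose();print(p);print(R)
c=viewer.calibration('wrist');print('cam in tool',R.T@(-np.array(c['R']).T@c['t']-p)); print(R.T@np.array(c['R']).T)
for f in (1,-1):
    T=tool(45,4,f);print(f,Ro.from_matrix(R.T@T).as_rotvec())
    rows([(np.array([0.42,0.21,0.40]),T)],[16 if f==1 else 12],0.085)
E
```

```text
[0.1931 0.5149 0.2313]
[[-0.9363  0.3511  0.    ]
 [ 0.3511  0.9363 -0.    ]
 [-0.     -0.     -1.    ]]
cam in tool [ 0.0681 -0.0004 -0.143 ]
[[-0.0008 -0.9644 -0.2643]
 [ 1.     -0.0008 -0.0001]
 [-0.0001 -0.2643  0.9644]]
1 [-0.6964 -0.4474  1.0803]
-0.02 -0.0129 -0.0105 -0.0435 -0.028 0.0675 0.085; -0.0211 -0.011 -0.0105 -0.0435 -0.028 0.0675 0.085; -0.022 -0.0091 -0.0103 -0.0435 -0.028 0.0675 0.085; -0.0229 -0.0072 -0.01 -0.0435 -0.028 0.0675 0.085; -0.0236 -0.0052 -0.0097 -0.0435 -0.028 0.0675 0.085; -0.0241 -0.0031 -0.0092 -0.0435 -0.028 0.0675 0.085; -0.0245 -0.0011 -0.0086 -0.0435 -0.028 0.0675 0.085; -0.0247 0.0009 -0.0079 -0.0435 -0.028 0.0675 0.085; -0.0248 0.0029 -0.0071 -0.0435 -0.028 0.0675 0.085; -0.0247 0.0049 -0.0063 -0.0435 -0.028 0.0675 0.085; -0.0245 0.0068 -0.0053 -0.0435 -0.028 0.0675 0.085; -0.0241 0.0087 -0.0043 -0.0435 -0.028 0.0675 0.085

-0.0236 0.0104 -0.0032 -0.0435 -0.028 0.0675 0.085; -0.0229 0.0121 -0.0021 -0.0435 -0.028 0.0675 0.085; -0.0221 0.0137 -0.0009 -0.0435 -0.028 0.0675 0.085; -0.0211 0.0152 0.0003 -0.0435 -0.028 0.0675 0.085

max [0.0248 0.0152 0.0105 0.0435 0.028  0.0675]
-1 [ 0.5004 -0.7788 -1.8802]
-0.0266 -0.0172 -0.0141 0.0417 -0.0649 -0.1567 0.085; -0.0244 -0.0217 -0.0116 0.0417 -0.0649 -0.1567 0.085; -0.0214 -0.0257 -0.0091 0.0417 -0.0649 -0.1567 0.085; -0.0176 -0.0291 -0.0067 0.0417 -0.0649 -0.1567 0.085; -0.0131 -0.0318 -0.0044 0.0417 -0.0649 -0.1567 0.085; -0.0082 -0.0336 -0.0024 0.0417 -0.0649 -0.1567 0.085; -0.003 -0.0345 -0.0006 0.0417 -0.0649 -0.1567 0.085; 0.0025 -0.0346 0.0009 0.0417 -0.0649 -0.1567 0.085; 0.0079 -0.0337 0.002 0.0417 -0.0649 -0.1567 0.085; 0.0132 -0.0319 0.0027 0.0417 -0.0649 -0.1567 0.085; 0.0182 -0.0293 0.0029 0.0417 -0.0649 -0.1567 0.085; 0.0227 -0.026 0.0027 0.0417 -0.0649 -0.1567 0.085

max [0.0266 0.0346 0.0141 0.0417 0.0649 0.1567]
```

Call:
{"api": "move_arm", "payload": {
  "plan": "-0.02 -0.013 -0.0105 -0.0435 -0.028 0.0675 0.085; -0.021 -0.011 -0.0105 -0.0435 -0.028 0.0675 0.085; -0.022 -0.009 -0.0103 -0.0435 -0.028 0.0675 0.085; -0.023 -0.007 -0.01 -0.0435 -0.028 0.0675 0.085; -0.0236 -0.005 -0.0097 -0.0435 -0.028 0.0675 0.085; -0.024 -0.003 -0.0092 -0.0435 -0.028 0.0675 0.085; -0.0245 -0.001 -0.0086 -0.0435 -0.028 0.0675 0.085; -0.0247 0.001 -0.008 -0.0435 -0.028 0.0675 0.085; -0.0248 0.003 -0.007 -0.0435 -0.028 0.0675 0.085; -0.0247 0.005 -0.0063 -0.0435 -0.028 0.0675 0.085; -0.0245 0.007 -0.0053 -0.0435 -0.028 0.0675 0.085; -0.024 0.0087 -0.0043 -0.0435 -0.028 0.0675 0.085"
}}

```text
time_s: 2.9
position: [0.3641, 0.2865, 0.3586]
tool_rot: [[-0.339, 0.76, 0.555], [0.937, 0.326, 0.125], [-0.086, 0.562, -0.822]]
ft_force: [0.9, 0.5, 0.1]
grip_width: 0.0848
gripper_force: 0.0
```

Call:
{"api": "move_arm", "payload": {
  "plan": "-0.0236 0.0104 -0.0032 -0.0435 -0.028 0.0675 0.085; -0.023 0.012 -0.002 -0.0435 -0.028 0.0675 0.085; -0.022 0.0137 -0.001 -0.0435 -0.028 0.0675 0.085; -0.021 0.015 0 -0.0435 -0.028 0.0675 0.085; 0 0 0 0 0 0 0.085"
}}

```text
time_s: 3.52
position: [0.4202, 0.2103, 0.4007]
tool_rot: [[-0.069, 0.705, 0.706], [0.998, 0.049, 0.048], [-0.001, 0.707, -0.707]]
ft_force: [0.2, -0.0, -0.4]
grip_width: 0.0847
gripper_force: 0.0
```

```bash
cat > look.py <<'E'
from h import *
import sys,json
tag=sys.argv[1]; cams=sys.argv[2].split(','); names=sys.argv[3].split(',')
s=env.observe();print(s['time_s'],s['q'],s['position']);print(np.array(s['tool_rot']))
try: obs=json.load(open('obs.json'))
except Exception: obs={}
for cam in cams:
    c={k:np.array(v).tolist() for k,v in viewer.calibration(cam).items()}
    im,d=viewer.get_image(cam);cv2.imwrite(f'pics/{tag}_{cam}.png',im[:,:,::-1])
    for n in names:
        for q in pinpoint(cam,n)[:2]:
            u,v=np.round(q['pixel']).astype(int); z=d[min(max(v,0),479),min(max(u,0),639)]
            print(cam,n,np.round(q['pixel'],1),round(q['conf'],2),'surf',atdepth(c,q['pixel'],z) if z>0 else None)
            if q['conf']>.5:
                o,dd=ray(c,q['pixel']); obs.setdefault(n,[]).append([cam+tag,o.tolist(),dd.tolist()]); break
json.dump(obs,open('obs.json','w'))
for n in names:
    r=[(np.array(a),np.array(b)) for _,a,b in obs.get(n,[])]
    if len(r)>1: x,e=tri(r);print('TRI',n,x,np.round(e,4))
E
python3 look.py a wrist,side,top press_seat,lever_hinge,lever_grip,lever_foot,stopper_top
```

```text
3.525 [ 17.4217  -7.4805  93.7457 -12.4409  50.1962  17.6332] [0.4202 0.2103 0.4007]
[[-0.0686  0.7052  0.7057]
 [ 0.9976  0.049   0.048 ]
 [-0.0008  0.7073 -0.7069]]
wrist press_seat [309.7 195.5] 0.21 surf [0.6354 0.2235 0.172 ]
wrist lever_hinge [308.7 194.6] 0.7 surf [0.6373 0.2241 0.1682]
wrist lever_grip [463.6 210.1] 0.77 surf [0.6675 0.2274 0.3516]
wrist lever_foot [386.  204.6] 0.67 surf [0.6446 0.2248 0.278 ]
wrist stopper_top [224.7 200.3] 0.88 surf [0.5273 0.2206 0.154 ]
side press_seat [262.9 254.7] 0.89 surf [0.5172 0.2039 0.0404]
side lever_hinge [279.2 199.2] 0.78 surf [0.6624 0.2484 0.1273]
side lever_grip [282.4 135.6] 0.85 surf [0.6689 0.2256 0.3525]
side lever_foot [280.1 160.5] 0.8 surf [0.6464 0.2207 0.2882]
side stopper_top [254.6 221.8] 0.51 surf [0.521  0.2226 0.1587]
top press_seat [253.4 237.4] 0.76 surf [0.515  0.2086 0.1043]
top lever_hinge [247.6 187.8] 0.69 surf [0.6388 0.2231 0.1685]
top lever_grip [239.5 153.6] 0.87 surf [0.6746 0.2215 0.3537]
top lever_foot [243.2 172.8] 0.6 surf [0.647  0.2201 0.2851]
top stopper_top [252. 229.] 0.5 surf [0.5287 0.2069 0.1576]
TRI press_seat [0.5299 0.218  0.0199] [0.0013 0.0013]
TRI lever_hinge [0.6392 0.2242 0.1608] [0.0039 0.0053 0.0015]
TRI lever_grip [0.6741 0.2257 0.3494] [0.001  0.0032 0.004 ]
TRI lever_foot [0.6488 0.2234 0.2799] [0.0041 0.0047 0.0025]
TRI stopper_top [0.5217 0.2218 0.1603] [0.0015 0.0015]
```

Run:
```python
from h import *
c=viewer.calibration('wrist');im,d=viewer.get_image('wrist')
v,u=np.mgrid[0:480:2,0:640:2];z=d[::2,::2];m=z>0
K=np.array([[c['fx'],0,c['cx']],[0,c['fy'],c['cy']],[0,0,1.]])
n=cv2.undistortPoints(np.c_[u[m],v[m]].astype(float)[:,None],K,np.array([c['k1'],0,0,0.]))[:,0]
X=(np.c_[n,np.ones(len(n))]*z[m][:,None]-np.array(c['t']))@np.array(c['R'])
g=X[(abs(X[:,0]-.675)<.05)&(abs(X[:,1]-.225)<.08)&(X[:,2]>.33)&(X[:,2]<.37)]
print('grip pts',len(g),g.min(0),g.max(0),np.median(g,0)); k=np.polyfit(g[:,1],g[:,0],1);print('yaw',-np.degrees(np.arctan(k[0])))
for zl,zh in ((.19,.33),):
    a=X[(X[:,0]>.6)&(X[:,0]<.72)&(X[:,2]>.2)&(X[:,2]<.25)&(abs(X[:,1]-.225)<.075)]
    for s in (a[a[:,1]>.225],a[a[:,1]<.225]): print('arm',np.median(s,0),s.min(0),s.max(0))
t=X[(np.hypot(X[:,0]-.527,X[:,1]-.22)<.035)&(X[:,2]>.125)&(X[:,2]<.18)]
print('stopper',len(t),t.min(0),t.max(0)); tt=t[t[:,2]>np.percentile(t[:,2],90)-.006];print('top',(tt.min(0)+tt.max(0))/2,np.median(tt,0),len(tt))
b=X[(np.hypot(X[:,0]-.527,X[:,1]-.22)<.045)&(X[:,2]>.03)&(X[:,2]<.08)];print('body',b.min(0),b.max(0))
```

```text
grip pts 498 [0.6613 0.1785 0.3305] [0.6826 0.2739 0.3587] [0.6685 0.227  0.3502]
yaw 2.9321388520502683
arm [0.6434 0.267  0.2266] [0.6378 0.2639 0.2002] [0.6598 0.2705 0.25  ]
arm [0.6491 0.1847 0.2279] [0.6418 0.1801 0.201 ] [0.6644 0.1867 0.2499]
stopper 201 [0.5132 0.2062 0.1251] [0.5404 0.2326 0.1568]
top [0.5273 0.2194 0.1536] [0.5258 0.2196 0.1551] 120
body [0.5014 0.1952 0.0302] [0.5298 0.2454 0.0799]
```

View pics/a_wrist.png

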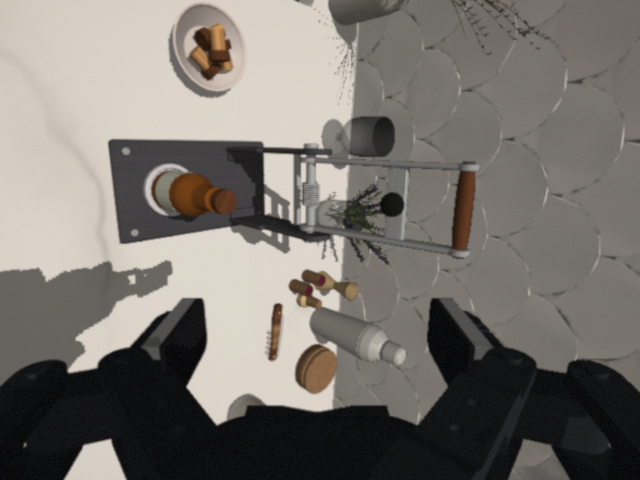

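The wrist view shows the dish at (208,48), the bottle in the press at about (205,195), and the grip bar at (464,210). The yaw is about 3.3°, with the seat at about (0.527, 0.2195). Next is the approach to the grip.

```bash
cat >> h.py <<'E'
O=np.array([.527,.2194,0]);YAW=3.3
W=Ro.from_euler('z',YAW,degrees=True).as_matrix()
def bar(deg):
    a=np.radians(10-deg);return O+W@np.array([.115+.185*np.sin(a),0,.165+.185*np.cos(a)])
def gp(deg,tilt,off=.017):
    R=tool(tilt,YAW);return bar(deg)+off*R[:,2],R
E
python3 - <<'E'
from h import *
rows([gp(0,45,-.08),gp(0,45)],[6,6],0.085)
E
```

```text
0 0.0237 0.0229 0 -0.0014 0.0015 0.085; 0 0.0237 0.0229 0 -0.0014 0.0015 0.085; 0.0001 0.0237 0.0229 0 -0.0014 0.0015 0.085; 0.0002 0.0237 0.0229 0 -0.0014 0.0015 0.085; 0.0002 0.0237 0.0229 0 -0.0014 0.0015 0.085; 0.0003 0.0237 0.0229 0 -0.0014 0.0015 0.085; 0 0 0.0162 0 0 0 0.085; 0 0 0.0162 0 0 0 0.085; 0 0 0.0162 0 0 0 0.085; 0 0 0.0162 0 0 0 0.085; 0 0 0.0162 0 0 0 0.085; 0 0 0.0162 0 0 0 0.085

max [0.0003 0.0237 0.0229 0.     0.0014 0.0015]
```

Call:
{"api": "move_arm", "payload": {
  "plan": "0 0.0237 0.023 0 -0.0014 0.0015 0.085; 0 0.0237 0.023 0 -0.0014 0.0015 0.085; 0 0.0237 0.023 0 -0.0014 0.0015 0.085; 0 0.0237 0.023 0 -0.0014 0.0015 0.085; 0 0.0237 0.023 0 -0.0014 0.0015 0.085; 0 0.0237 0.023 0 -0.0014 0.0015 0.085; 0 0 0 0 0 0 0.085"
}}

```text
time_s: 5.35
position: [0.6193, 0.2235, 0.402]
tool_rot: [[-0.057, 0.707, 0.705], [0.998, 0.041, 0.04], [-0.001, 0.706, -0.708]]
ft_force: [0.5, -0.1, -0.2]
grip_width: 0.0851
gripper_force: 0.0
```

```bash
python3 look.py b wrist lever_grip,lever_hinge
python3 - <<'E'
from h import *
print(bar(0)); rows([gp(0,45)],[6],.085)
E
```

```text
5.35 [12.0152 12.2454 72.5215 -7.994  50.9565 11.2667] [0.6193 0.2235 0.402 ]
[[-0.0566  0.7073  0.7046]
 [ 0.9984  0.0406  0.0395]
 [-0.0006  0.7057 -0.7085]]
wrist lever_hinge [150.5 215.2] 0.94 surf [0.6409 0.2263 0.1722]
TRI lever_grip [0.6741 0.2257 0.3494] [0.001  0.0032 0.004 ]
TRI lever_hinge [0.6415 0.2245 0.1597] [0.0032 0.0065 0.0005 0.0039]
[0.6739 0.2279 0.3472]
0.0001 0.0001 0.0162 0 0 0 0.085; 0.0001 0.0001 0.0162 0 0 0 0.085; 0.0001 0.0001 0.0162 0 0 0 0.085; 0.0001 0.0001 0.0162 0 0 0 0.085; 0.0001 0.0001 0.0162 0 0 0 0.085; 0.0001 0.0001 0.0162 0 0 0 0.085

max [0.0001 0.0001 0.0162 0.     0.     0.    ]
```

View pics/b_wrist.png

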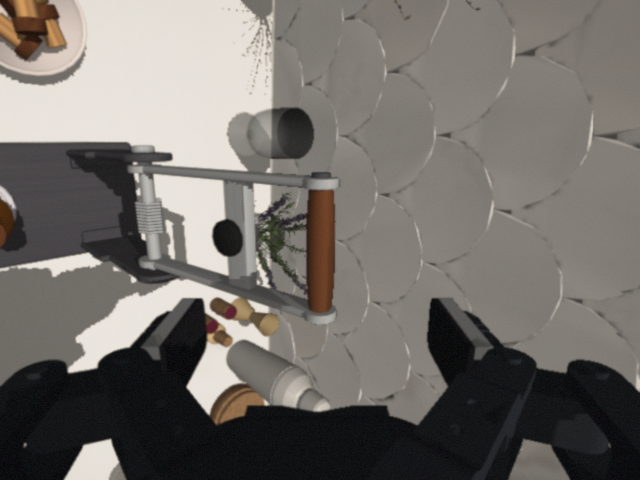

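The bar, at (320,250), lies midway between the fingers and parallel to the pads. I'll advance and grip it.

Call:
{"api": "move_arm", "payload": {
  "plan": "0 0 0.016 0 0 0 0.085; 0 0 0.016 0 0 0 0.085; 0 0 0.016 0 0 0 0.085; 0 0 0.016 0 0 0 0.085; 0 0 0.016 0 0 0 0.085; 0 0 0.017 0 0 0 0.085; 0 0 0 0 0 0 0.03; 0 0 0 0 0 0 0.03; 0 0 0 0 0 0 0.03; 0 0 0 0 0 0 0.01; 0 0 0 0 0 0 0.01; 0 0 0 0 0 0 0.01",
  "grip_force": 45
}}

```text
time_s: 7.0
position: [0.6869, 0.2278, 0.3369]
tool_rot: [[-0.058, 0.703, 0.709], [0.998, 0.04, 0.041], [0.0, 0.71, -0.704]]
ft_force: [2.7, 0.6, 5.9]
grip_width: 0.0166
gripper_force: 45.6
```

Run:
```python
from h import *
s=env.observe();print(s['ft_force'],s['gripper_force'],s['grip_width'],s['position'])
p,R=pose();off=R.T@(p-bar(0));print('tcp rel bar in tool',off)
# keep measured offset along z only; arc with tilt 45->5
T=lambda a:gp(a,45-40*a/100.,.017)
rows([T(a) for a in np.linspace(0,100,25)[1:]],[1]*24,0.01)
```

```text
[2.7243 0.6361 5.9029] 45.62527522444725 0.016589480116020808 [0.6869 0.2278 0.3369]
tcp rel bar in tool [-0.0008  0.0019  0.0165]
0.0008 -0.0105 -0.0103 0.0336 -0.0003 -0.0002 0.01; 0 -0.0097 -0.0099 0.0291 0 0 0.01; 0 -0.0106 -0.0089 0.0291 0 0 0.01; 0 -0.0115 -0.0078 0.0291 0 0 0.01; 0 -0.0122 -0.0066 0.0291 0 0 0.01; 0 -0.0128 -0.0054 0.0291 0 0 0.01; 0 -0.0133 -0.0041 0.0291 0 0 0.01; 0 -0.0136 -0.0028 0.0291 0 0 0.01; 0 -0.0139 -0.0015 0.0291 0 0 0.01; 0 -0.0139 -0.0001 0.0291 0 0 0.01; 0 -0.0139 0.0013 0.0291 0 0 0.01; 0 -0.0137 0.0026 0.0291 0 0 0.01

0 -0.0134 0.0039 0.0291 0 0 0.01; 0 -0.0129 0.0052 0.0291 0 0 0.01; 0 -0.0123 0.0065 0.0291 0 0 0.01; 0 -0.0116 0.0076 0.0291 0 0 0.01; 0 -0.0107 0.0087 0.0291 0 0 0.01; 0 -0.0098 0.0097 0.0291 0 0 0.01; 0 -0.0088 0.0106 0.0291 0 0 0.01; 0 -0.0076 0.0114 0.0291 0 0 0.01; 0 -0.0064 0.0121 0.0291 0 0 0.01; 0 -0.0052 0.0126 0.0291 0 0 0.01; 0 -0.0039 0.013 0.0291 0 0 0.01; 0 -0.0025 0.0133 0.0291 0 0 0.01

max [0.0008 0.0139 0.0133 0.0336 0.0003 0.0002]
```

Call:
{"api": "move_arm", "payload": {
  "plan": "0.0005 -0.0105 -0.0103 0.0336 0 0 0.01; 0 -0.0097 -0.0099 0.029 0 0 0.01; 0 -0.0106 -0.0089 0.029 0 0 0.01; 0 -0.0115 -0.0078 0.029 0 0 0.01; 0 -0.0122 -0.0066 0.029 0 0 0.01; 0 -0.0128 -0.0054 0.029 0 0 0.01; 0 -0.0133 -0.0041 0.029 0 0 0.01; 0 -0.0136 -0.0028 0.029 0 0 0.01; 0 -0.0139 -0.0015 0.029 0 0 0.01; 0 -0.0139 -0.0001 0.029 0 0 0.01; 0 -0.0139 0.0013 0.029 0 0 0.01; 0 -0.0137 0.0026 0.029 0 0 0.01"
}}

```text
time_s: 8.5
position: [0.5303, 0.2199, 0.292]
tool_rot: [[-0.058, 0.904, 0.424], [0.998, 0.052, 0.026], [0.002, 0.425, -0.905]]
ft_force: [2.5, 3.5, 6.5]
grip_width: 0.0168
gripper_force: 50.3
```

Run:
```python
from h import *
s=env.observe();print(s['ft_force'],s['gripper_force'],s['grip_width'],s['position'])
p,R=pose();off=R.T@(p-bar(50));print('tcp rel bar in tool',off)
T=lambda a:gp(a,45-40*a/100.,.017)
rows([T(a) for a in np.linspace(50,100,13)[1:]],[1]*12,0.01)
```

```text
[2.5236 3.5052 6.4989] 50.25304662063718 0.016753364908239476 [0.5303 0.2199 0.292 ]
tcp rel bar in tool [0.0003 0.0003 0.0165]
-0.0003 -0.0137 0.0045 0.0314 -0.0018 -0.0003 0.01; 0 -0.0129 0.0052 0.0291 0 0 0.01; 0 -0.0123 0.0065 0.0291 0 0 0.01; 0 -0.0116 0.0076 0.0291 0 0 0.01; 0 -0.0107 0.0087 0.0291 0 0 0.01; 0 -0.0098 0.0097 0.0291 0 0 0.01; 0 -0.0088 0.0106 0.0291 0 0 0.01; 0 -0.0076 0.0114 0.0291 0 0 0.01; 0 -0.0064 0.0121 0.0291 0 0 0.01; 0 -0.0052 0.0126 0.0291 0 0 0.01; 0 -0.0039 0.013 0.0291 0 0 0.01; 0 -0.0025 0.0133 0.0291 0 0 0.01

max [0.0003 0.0137 0.0133 0.0314 0.0018 0.0003]
```

Call:
{"api": "move_arm", "payload": {
  "plan": "-0.0003 -0.0135 0.0042 0.03 0 0 0.01; 0 -0.0129 0.0052 0.029 0 0 0.01; 0 -0.0123 0.0065 0.029 0 0 0.01; 0 -0.0116 0.0076 0.029 0 0 0.01; 0 -0.0107 0.0087 0.029 0 0 0.01; 0 -0.0098 0.0097 0.029 0 0 0.01; 0 -0.0088 0.0106 0.029 0 0 0.01; 0 -0.0076 0.0114 0.029 0 0 0.01; 0 -0.0064 0.0121 0.029 0 0 0.01"
}}

```text
time_s: 9.62
position: [0.4652, 0.2158, 0.1882]
tool_rot: [[-0.058, 0.983, 0.176], [0.998, 0.056, 0.012], [0.002, 0.176, -0.984]]
ft_force: [7.3, 4.0, 6.3]
grip_width: 0.0165
gripper_force: 45.1
```

Call:
{"api": "move_arm", "payload": {
  "plan": "0 -0.0052 0.0126 0.029 0 0 0.01; 0 -0.0039 0.013 0.029 0 0 0.01; 0 -0.0025 0.0133 0.029 0 0 0.01; 0 0 0 0 0 0 0.01; 0 0 0 0 0 0 0.01"
}}

```text
time_s: 10.25
position: [0.4611, 0.2156, 0.1508]
tool_rot: [[-0.057, 0.994, 0.097], [0.998, 0.057, 0.008], [0.002, 0.097, -0.995]]
ft_force: [3.6, 1.4, 25.7]
grip_width: 0.0165
gripper_force: 51.8
```

```bash
python3 - <<'E'
from h import *
s=env.observe();print(s['ft_force'],s['wrist_torque'],s['gripper_force'],s['grip_width'],s['position'])
p,R=pose();off=R.T@(p-bar(100));print('tcp rel bar in tool',off); print(R)
E
python3 look.py c side stopper_top,lever_grip
python3 -c "
import cv2;i=cv2.imread('pics/c_side.png')[130:300,180:360];cv2.imwrite('pics/c_crop.png',cv2.resize(i,None,fx=3.3,fy=3.3,interpolation=cv2.INTER_CUBIC))"
```

```text
[ 3.6407  1.4096 25.7353] [ 0.2835 -0.9983 -0.1386] 51.76370657980442 0.01648785687530189 [0.4611 0.2156 0.1508]
tcp rel bar in tool [-0.      0.0026  0.0145]
[[-0.0574  0.9937  0.0965]
 [ 0.9984  0.0569  0.0076]
 [ 0.0021  0.0968 -0.9953]]
10.25 [12.0927 20.1363 91.9278 -0.8271 62.4298  9.1579] [0.4611 0.2156 0.1508]
[[-0.0574  0.9937  0.0965]
 [ 0.9984  0.0569  0.0076]
 [ 0.0021  0.0968 -0.9953]]
side stopper_top [259.4 225.3] 0.51 surf [0.5243 0.2094 0.1499]
side lever_grip [238.2 235.6] 0.85 surf [0.4424 0.2102 0.1777]
TRI stopper_top [0.5278 0.2202 0.1492] [0.0021 0.0081 0.0083]
TRI lever_grip [0.5852 0.211  0.3299] [0.0573 0.0717 0.0929 0.2054]
```

View pics/c_crop.png

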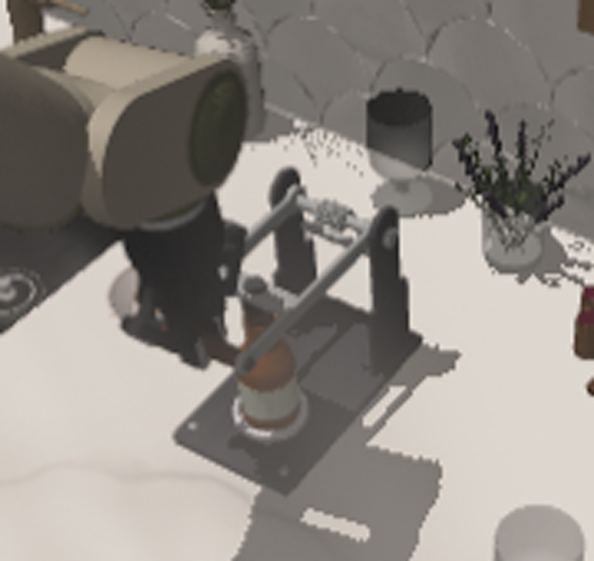

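The crop shows the lever level, with its foot on the stopper at about crop (255,290). The 25 N upward force suggests it has reached the end stop. I'll push slightly more to confirm.

Call:
{"api": "move_arm", "payload": {
  "plan": "0 0 0.0015 0 0 0 0.01; 0 0 0.0015 0 0 0 0.01; 0 0 0 0 0 0 0.01; 0 0 0 0 0 0 0.01"
}}

```text
time_s: 10.9
position: [0.4612, 0.2156, 0.1501]
tool_rot: [[-0.058, 0.993, 0.099], [0.998, 0.057, 0.008], [0.002, 0.099, -0.995]]
ft_force: [-5.3, -0.9, 48.1]
grip_width: 0.0162
gripper_force: 54.2
```

Run:
```python
from h import *
s=env.observe();print(s['ft_force'],s['gripper_force'],s['grip_width'],s['position'])
c=viewer.calibration('wrist');im,d=viewer.get_image('wrist');cv2.imwrite('pics/d_wrist.png',im[:,:,::-1])
v,u=np.mgrid[0:480:2,0:640:2];z=d[::2,::2];m=z>0
K=np.array([[c['fx'],0,c['cx']],[0,c['fy'],c['cy']],[0,0,1.]])
n=cv2.undistortPoints(np.c_[u[m],v[m]].astype(float)[:,None],K,np.array([c['k1'],0,0,0.]))[:,0]
X=(np.c_[n,np.ones(len(n))]*z[m][:,None]-np.array(c['t']))@np.array(c['R'])
L=(X-O)@W
a=L[(L[:,0]>-.05)&(L[:,0]<.1)&(abs(L[:,1])>.036)&(abs(L[:,1])<.056)&(L[:,2]>.13)&(L[:,2]<.21)]
for lo in (-.05,-.02,.01,.04,.07):
    q=a[(a[:,0]>lo)&(a[:,0]<lo+.03)]
    if len(q): print(lo,len(q),np.percentile(q[:,2],[10,50,90,98]), q[:,0].mean())
```

```text
[-5.3446 -0.9294 48.1428] 54.22506803646684 0.01619702882238635 [0.4612 0.2156 0.1501]
-0.05 517 [0.1647 0.1733 0.1745 0.175 ] -0.0351220781155618
-0.02 622 [0.1661 0.1728 0.1745 0.1749] -0.00476832151557684
0.01 498 [0.1625 0.1733 0.1745 0.175 ] 0.02619002196825305
0.04 650 [0.1606 0.1698 0.1742 0.1749] 0.05323843148703198
0.07 159 [0.133  0.1574 0.1661 0.1694] 0.08559149211661674
```

View pics/d_wrist.png

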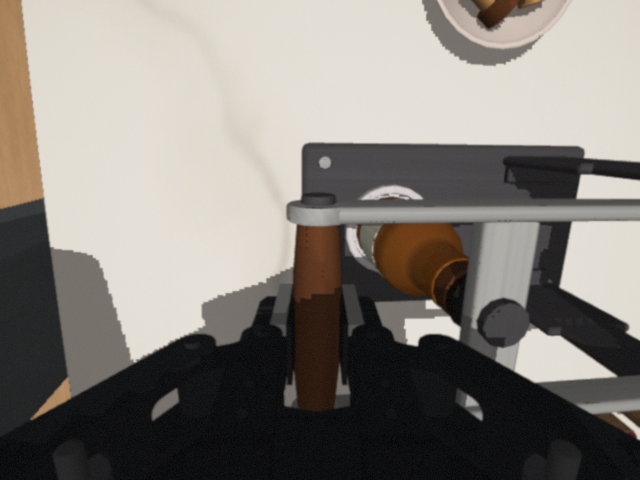

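The lever arms are level, with their tops at a uniform 0.1745 m, and the force rises without further motion. That confirms the end stop. Now I'll ease the lever back up.

Run:
```python
from h import *
T=lambda a:gp(a,45-40*a/100.,.017)
rows([T(a) for a in np.linspace(100,0,37)[1:]],[1]*36,0.01,start=T(100))
```

```text
0 0.0013 -0.0089 -0.0194 0 0 0.01; 0 0.0019 -0.0088 -0.0194 0 0 0.01; 0 0.0025 -0.0087 -0.0194 0 0 0.01; 0 0.0031 -0.0085 -0.0194 0 0 0.01; 0 0.0037 -0.0083 -0.0194 0 0 0.01; 0 0.0042 -0.0081 -0.0194 0 0 0.01; 0 0.0048 -0.0078 -0.0194 0 0 0.01; 0 0.0053 -0.0075 -0.0194 0 0 0.01; 0 0.0058 -0.0071 -0.0194 0 0 0.01; 0 0.0063 -0.0067 -0.0194 0 0 0.01; 0 0.0067 -0.0063 -0.0194 0 0 0.01; 0 0.0071 -0.0059 -0.0194 0 0 0.01

0 0.0075 -0.0054 -0.0194 0 0 0.01; 0 0.0078 -0.0049 -0.0194 0 0 0.01; 0 0.0082 -0.0044 -0.0194 0 0 0.01; 0 0.0084 -0.0038 -0.0194 0 0 0.01; 0 0.0087 -0.0033 -0.0194 0 0 0.01; 0 0.0089 -0.0027 -0.0194 0 0 0.01; 0 0.009 -0.0021 -0.0194 0 0 0.01; 0 0.0092 -0.0015 -0.0194 0 0 0.01; 0 0.0093 -0.0009 -0.0194 0 0 0.01; 0 0.0093 -0.0003 -0.0194 0 0 0.01; 0 0.0093 0.0003 -0.0194 0 0 0.01; 0 0.0093 0.0009 -0.0194 0 0 0.01

0 0.0092 0.0015 -0.0194 0 0 0.01; 0 0.009 0.0021 -0.0194 0 0 0.01; 0 0.0089 0.0027 -0.0194 0 0 0.01; 0 0.0087 0.0033 -0.0194 0 0 0.01; 0 0.0084 0.0038 -0.0194 0 0 0.01; 0 0.0082 0.0044 -0.0194 0 0 0.01; 0 0.0078 0.0049 -0.0194 0 0 0.01; 0 0.0075 0.0054 -0.0194 0 0 0.01; 0 0.0071 0.0059 -0.0194 0 0 0.01; 0 0.0067 0.0063 -0.0194 0 0 0.01; 0 0.0063 0.0067 -0.0194 0 0 0.01; 0 0.0058 0.0071 -0.0194 0 0 0.01

max [0.     0.0093 0.0089 0.0194 0.     0.    ]
```

Call:
{"api": "move_arm", "payload": {
  "plan": "0 0 -0.0015 0 0 0 0.01; 0 0 -0.0015 0 0 0 0.01; 0 0.0013 -0.0089 -0.0194 0 0 0.01; 0 0.0019 -0.0088 -0.0194 0 0 0.01; 0 0.0025 -0.0087 -0.0194 0 0 0.01; 0 0.0031 -0.0085 -0.0194 0 0 0.01; 0 0.0037 -0.0083 -0.0194 0 0 0.01; 0 0.0042 -0.0081 -0.0194 0 0 0.01; 0 0.0048 -0.0078 -0.0194 0 0 0.01; 0 0.0053 -0.0075 -0.0194 0 0 0.01; 0 0.0058 -0.0071 -0.0194 0 0 0.01; 0 0.0063 -0.0067 -0.0194 0 0 0.01"
}}

```text
time_s: 12.45
position: [0.4846, 0.2164, 0.2336]
tool_rot: [[-0.057, 0.959, 0.279], [0.998, 0.054, 0.017], [0.001, 0.28, -0.96]]
ft_force: [18.5, 3.6, -7.4]
grip_width: 0.0165
gripper_force: 47.5
```

Call:
{"api": "move_arm", "payload": {
  "plan": "0 0.0067 -0.0063 -0.0194 0 0 0.01; 0 0.0071 -0.0059 -0.0194 0 0 0.01; 0 0.0075 -0.0054 -0.0194 0 0 0.01; 0 0.0078 -0.0049 -0.0194 0 0 0.01; 0 0.0082 -0.0044 -0.0194 0 0 0.01; 0 0.0084 -0.0038 -0.0194 0 0 0.01; 0 0.0087 -0.0033 -0.0194 0 0 0.01; 0 0.0089 -0.0027 -0.0194 0 0 0.01; 0 0.009 -0.0021 -0.0194 0 0 0.01; 0 0.0092 -0.0015 -0.0194 0 0 0.01; 0 0.0093 -0.0009 -0.0194 0 0 0.01; 0 0.0093 -0.0003 -0.0194 0 0 0.01"
}}

```text
time_s: 13.95
position: [0.5607, 0.2204, 0.3104]
tool_rot: [[-0.057, 0.87, 0.489], [0.998, 0.05, 0.027], [-0.001, 0.49, -0.872]]
ft_force: [1.2, -4.5, -2.3]
grip_width: 0.0161
gripper_force: 50.4
```

Call:
{"api": "move_arm", "payload": {
  "plan": "0 0.0093 0.0003 -0.0194 0 0 0.01; 0 0.0093 0.0009 -0.0194 0 0 0.01; 0 0.0092 0.0015 -0.0194 0 0 0.01; 0 0.009 0.0021 -0.0194 0 0 0.01; 0 0.0089 0.0027 -0.0194 0 0 0.01; 0 0.0087 0.0033 -0.0194 0 0 0.01; 0 0.0084 0.0038 -0.0194 0 0 0.01; 0 0.0082 0.0044 -0.0194 0 0 0.01; 0 0.0078 0.0049 -0.0194 0 0 0.01; 0 0.0075 0.0054 -0.0194 0 0 0.01; 0 0.0071 0.0059 -0.0194 0 0 0.01; 0 0.0067 0.0063 -0.0194 0 0 0.01"
}}

```text
time_s: 15.45
position: [0.6678, 0.2263, 0.3348]
tool_rot: [[-0.057, 0.734, 0.677], [0.998, 0.042, 0.038], [-0.001, 0.678, -0.735]]
ft_force: [0.1, -6.0, 2.2]
grip_width: 0.0165
gripper_force: 53.4
```

Call:
{"api": "move_arm", "payload": {
  "plan": "0 0.0063 0.0067 -0.0194 0 0 0.01; 0 0.0058 0.0071 -0.0194 0 0 0.01; 0 0 0 0 0 0 0.01; 0 0 0 0 0 0 0.01"
}}

```text
time_s: 15.95
position: [0.686, 0.2272, 0.3335]
tool_rot: [[-0.057, 0.707, 0.705], [0.998, 0.041, 0.04], [-0.001, 0.706, -0.708]]
ft_force: [0.4, -6.4, 2.2]
grip_width: 0.0161
gripper_force: 56.6
```

Run:
```python
from h import *
s=env.observe();print(s['time_s'],s['ft_force'],s['gripper_force'],s['grip_width'],s['position'])
p,R=pose();print('tcp rel bar in tool',R.T@(p-bar(0)))
im,d=viewer.get_image('side');print(pinpoint('side','lever_grip')[:2])
```

```text
15.95 [ 0.3623 -6.3512  2.2375] 56.625172197818756 0.016144199231677165 [0.686  0.2272 0.3335]
tcp rel bar in tool [-0.0013 -0.0012  0.0182]
[{'pixel': [281.7, 137.9], 'conf': 0.66}]
```

Call:
{"api": "move_arm", "payload": {
  "plan": "0 0.0012 0.0016 0 0 0 0.01; 0 0.0012 0.0016 0 0 0 0.01; 0 0 0 0 0 0 0.01; 0 0 0 0 0 0 0.01"
}}

```text
time_s: 16.55
position: [0.6899, 0.2274, 0.3327]
tool_rot: [[-0.057, 0.707, 0.705], [0.998, 0.041, 0.04], [-0.001, 0.706, -0.708]]
ft_force: [-0.0, -6.2, 1.7]
grip_width: 0.0164
gripper_force: 57.1
```

Call:
{"api": "move_arm", "payload": {
  "plan": "0 0.0012 0.0016 0 0 0 0.01; 0 0.0012 0.0016 0 0 0 0.01; 0 0 0 0 0 0 0.01; 0 0 0 0 0 0 0.01"
}}

```text
time_s: 17.05
position: [0.6923, 0.2276, 0.3322]
tool_rot: [[-0.057, 0.709, 0.703], [0.998, 0.041, 0.039], [-0.001, 0.704, -0.71]]
ft_force: [-13.9, -9.3, 4.8]
grip_width: 0.0166
gripper_force: 58.6
```

Call:
{"api": "move_arm", "payload": {
  "plan": "0 0 0 0 0 0 0.03; 0 0 0 0 0 0 0.06; 0 0 0 0 0 0 0.085; 0 0 0 0 0 0 0.085; 0 0 0 0 0 0 0.085; 0 0 0 0 0 0 0.085; 0 0 -0.01 0 0 0 0.085; 0 0 -0.02 0 0 0 0.085; 0 0 -0.025 0 0 0 0.085; 0 0 -0.025 0 0 0 0.085; 0 0 -0.025 0 0 0 0.085; 0 0 -0.025 0 0 0 0.085",
  "grip_force": 40
}}

```text
time_s: 18.55
position: [0.6002, 0.223, 0.4257]
tool_rot: [[-0.058, 0.707, 0.704], [0.998, 0.041, 0.041], [-0.0, 0.706, -0.709]]
ft_force: [0.3, 0.0, -0.4]
grip_width: 0.0851
gripper_force: 0.0
```

```bash
python3 look.py e wrist,side,top stopper_top,lever_grip
python3 - <<'E'
from h import *
# to above and in front of the bottle, tilted 0, via retreat
A=(np.array([.47,.2155,.30]),tool(20,YAW))
rows([A],[8],.085)
E
```

```text
18.55 [12.4187  9.9315 71.7296 -7.9361 54.082  11.1592] [0.6002 0.223  0.4257]
[[-0.0576  0.7074  0.7045]
 [ 0.9983  0.0409  0.0406]
 [-0.      0.7057 -0.7085]]
wrist stopper_top [  7.8 221.7] 0.96 surf [0.5267 0.2217 0.145 ]
wrist lever_grip [314.8 238.4] 0.96 surf [0.6692 0.2285 0.3534]
side stopper_top [259.1 222.5] 0.45 surf [0.5349 0.2195 0.1468]
side lever_grip [283.1 135.5] 0.58 surf [0.6683 0.2227 0.3541]
top lever_grip [238.8 153.5] 0.68 surf [0.6739 0.2228 0.3567]
TRI stopper_top [0.5276 0.2208 0.1489] [0.0026 0.0077 0.0087 0.002 ]
TRI lever_grip [0.6296 0.2201 0.3333] [0.0334 0.04   0.0491 0.2432 0.0436 0.0411 0.0494]
0 -0.0225 -0.0007 0.0539 0.0001 0 0.085; 0 -0.0225 0.0005 0.0539 0.0001 0 0.085; 0 -0.0225 0.0017 0.0539 0.0001 0 0.085; 0 -0.0224 0.0029 0.0539 0.0001 0 0.085; 0 -0.0222 0.0041 0.0539 0.0001 0 0.085; 0 -0.0219 0.0053 0.0539 0.0001 0 0.085; 0 -0.0216 0.0065 0.0539 0.0001 0 0.085; 0 -0.0212 0.0076 0.0539 0.0001 0 0.085

max [0.     0.0225 0.0076 0.0539 0.0001 0.    ]
```

Call:
{"api": "move_arm", "payload": {
  "plan": "0 -0.0225 -0.0007 0.054 0 0 0.085; 0 -0.0225 0.0005 0.054 0 0 0.085; 0 -0.0225 0.0017 0.054 0 0 0.085; 0 -0.0224 0.003 0.054 0 0 0.085; 0 -0.022 0.004 0.054 0 0 0.085; 0 -0.022 0.0053 0.054 0 0 0.085; 0 -0.0216 0.0065 0.054 0 0 0.085; 0 -0.021 0.0076 0.054 0 0 0.085; 0 0 0 0 0 0 0.085"
}}

```text
time_s: 20.12
position: [0.4695, 0.2154, 0.3001]
tool_rot: [[-0.058, 0.939, 0.34], [0.998, 0.054, 0.019], [-0.001, 0.341, -0.94]]
ft_force: [0.3, 0.0, 0.1]
grip_width: 0.0849
gripper_force: 0.0
```

```bash
python3 look.py f wrist stopper_top,bottle
python3 - <<'E'
from h import *
c=viewer.calibration('wrist');im,d=viewer.get_image('wrist')
v,u=np.mgrid[0:480,0:640];z=d;m=z>0
K=np.array([[c['fx'],0,c['cx']],[0,c['fy'],c['cy']],[0,0,1.]])
n=cv2.undistortPoints(np.c_[u[m],v[m]].astype(float)[:,None],K,np.array([c['k1'],0,0,0.]))[:,0]
X=(np.c_[n,np.ones(len(n))]*z[m][:,None]-np.array(c['t']))@np.array(c['R'])
t=X[(np.hypot(X[:,0]-.527,X[:,1]-.22)<.03)&(X[:,2]>.142)&(X[:,2]<.16)]
print('top',len(t),np.median(t,0),(t.min(0)+t.max(0))/2,t.max(0)-t.min(0))
E
```

```text
20.125 [13.2256  7.9698 84.7965 -3.6719 67.6335 10.7333] [0.4695 0.2154 0.3001]
[[-0.0575  0.9386  0.3402]
 [ 0.9983  0.0543  0.0191]
 [-0.0005  0.3407 -0.9402]]
wrist stopper_top [324.5 219.8] 0.71 surf [0.5302 0.2195 0.1481]
wrist bottle [282.3 199.9] 0.88 surf [0.5078 0.228  0.0939]
TRI stopper_top [0.5279 0.2206 0.1492] [0.0021 0.0078 0.0086 0.0024 0.0018]
top 761 [0.5266 0.2198 0.1472] [0.5276 0.2193 0.1458] [0.0264 0.0263 0.0075]
```

View pics/f_wrist.png

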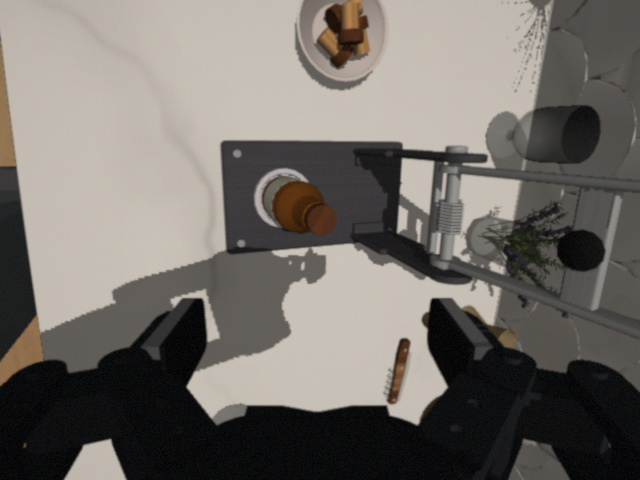

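The wrist view shows the stopper sitting flush on the neck at (322,219), its top 0.147 m above the worktop, so it is home. Next I'll come down over the neck.

Run:
```python
from h import *
R=tool(0,YAW);b=np.array([.5272,.2195,0])
rows([(b+[0,0,.25],R),(b+[0,0,.105],R)],[5,8],.07)
```

```text
0.0002 0.0071 0.0136 0.0703 0 0 0.07; 0.0002 0.0081 0.0131 0.0703 0 0 0.07; 0.0002 0.009 0.0125 0.0703 0 0 0.07; 0.0002 0.0098 0.0118 0.0703 0 0 0.07; 0.0002 0.0106 0.0111 0.0703 0 0 0.07; 0 0 0.0181 0 0 0 0.07; 0 0 0.0181 0 0 0 0.07; 0 0 0.0181 0 0 0 0.07; 0 0 0.0181 0 0 0 0.07; 0 0 0.0181 0 0 0 0.07; 0 0 0.0181 0 0 0 0.07; 0 0 0.0181 0 0 0 0.07

0 0 0.0181 0 0 0 0.07

max [0.0002 0.0106 0.0181 0.0703 0.     0.    ]
```

Call:
{"api": "move_arm", "payload": {
  "plan": "0.0002 0.007 0.0136 0.07 0 0 0.07; 0.0002 0.008 0.013 0.07 0 0 0.07; 0.0002 0.009 0.0125 0.07 0 0 0.07; 0.0002 0.01 0.012 0.07 0 0 0.07; 0.0002 0.0106 0.011 0.0715 0 0 0.07; 0 0 0 0 0 0 0.07; 0 0 0 0 0 0 0.07"
}}

```text
time_s: 21.2
position: [0.5266, 0.2198, 0.2498]
tool_rot: [[-0.058, 0.998, 0.0], [0.998, 0.058, -0.0], [-0.0, 0.0, -1.0]]
ft_force: [-0.4, 0.6, -0.8]
grip_width: 0.07
gripper_force: 0.0
```

Run:
```python
from h import *
R=tool(0,YAW);b=np.array([.5272,.2195,0])
print(env.observe()['ft_force'])
rows([(b+[0,0,.105],R)],[8],.07)
```

```text
[-0.3954  0.5888 -0.7739]
0 0.0001 0.0181 0 0 0 0.07; 0 0.0001 0.0181 0 0 0 0.07; 0 0.0001 0.0181 0 0 0 0.07; 0 0.0001 0.0181 0 0 0 0.07; 0 0.0001 0.0181 0 0 0 0.07; 0 0.0001 0.0181 0 0 0 0.07; 0 0.0001 0.0181 0 0 0 0.07; 0 0.0001 0.0181 0 0 0 0.07

max [0.     0.0001 0.0181 0.     0.     0.    ]
```

Call:
{"api": "move_arm", "payload": {
  "plan": "0 0 0.018 0 0 0 0.07; 0 0 0.018 0 0 0 0.07; 0 0 0.018 0 0 0 0.07; 0 0 0.018 0 0 0 0.07; 0 0 0.018 0 0 0 0.07; 0 0 0.018 0 0 0 0.07; 0 0 0.018 0 0 0 0.07; 0 0 0.018 0 0 0 0.07; 0 0 0 0 0 0 0.07"
}}

```text
time_s: 22.32
position: [0.5258, 0.2197, 0.1054]
tool_rot: [[-0.058, 0.998, -0.002], [0.998, 0.058, -0.001], [-0.0, -0.002, -1.0]]
ft_force: [0.7, -0.2, -0.2]
grip_width: 0.0699
gripper_force: 0.0
```

Call:
{"api": "move_arm", "payload": {
  "plan": "0 0 0 0 0 0 0.045; 0 0 0 0 0 0 0.04; 0 0 0 0 0 0 0.035; 0 0 0 0 0 0 0.03; 0 0 0 0 0 0 0.02; 0 0 0 0 0 0 0.02; 0 0 0 0 0 0 0.02; 0 0 0 0 0 0 0.02",
  "grip_force": 35
}}

```text
time_s: 23.32
position: [0.5275, 0.2197, 0.106]
tool_rot: [[-0.057, 0.998, 0.001], [0.998, 0.057, 0.0], [-0.0, 0.001, -1.0]]
ft_force: [3.7, -0.8, 4.2]
grip_width: 0.0271
gripper_force: 33.9
```

Call:
{"api": "move_arm", "payload": {
  "plan": "0 0 -0.003 0 0 0 0.02; 0 0 -0.006 0 0 0 0.02; 0 0 -0.01 0 0 0 0.02; 0 0 -0.01 0 0 0 0.02; 0 0 -0.01 0 0 0 0.02; 0 0 -0.01 0 0 0 0.02; 0 0 -0.01 0 0 0 0.02; 0 0 -0.01 0 0 0 0.02; 0 0 -0.01 0 0 0 0.02; 0 0 -0.01 0 0 0 0.02; 0 0 -0.008 0 0 0 0.02; 0 0 -0.004 0 0 0 0.02"
}}

```text
time_s: 24.82
position: [0.5269, 0.2197, 0.2069]
tool_rot: [[-0.058, 0.998, -0.001], [0.998, 0.058, -0.0], [-0.0, -0.001, -1.0]]
ft_force: [-0.3, 0.4, -3.9]
grip_width: 0.0271
gripper_force: 32.7
```

Call:
{"api": "move_arm", "payload": {
  "plan": "0 0 0 0 0 0 0.02; 0 0 0 0 0 0 0.02; 0 0 0 0 0 0 0.02; 0 0 0 0 0 0 0.02; 0 0 0 0 0 0 0.02; 0 0 0 0 0 0 0.02"
}}

```text
time_s: 25.58
position: [0.5268, 0.2197, 0.2063]
tool_rot: [[-0.058, 0.998, -0.001], [0.998, 0.058, -0.0], [-0.0, -0.001, -1.0]]
ft_force: [0.5, 0.0, -3.8]
grip_width: 0.0272
gripper_force: 32.7
```

```bash
python3 look.py g side,top lever_grip,bottle
python3 -c "
import cv2;i=cv2.imread('pics/g_side.png')[110:300,170:370];cv2.imwrite('pics/g_crop.png',cv2.resize(i,None,fx=3,fy=3,interpolation=cv2.INTER_CUBIC))"
```

```text
25.575 [10.7604 24.9864 73.4044 -0.0057 81.6916  7.4645] [0.5268 0.2197 0.2063]
[[-0.0575  0.9983 -0.0014]
 [ 0.9983  0.0575 -0.0004]
 [-0.0003 -0.0014 -1.    ]]
side lever_grip [285.6 135.9] 0.69 surf [0.672  0.2174 0.3528]
side bottle [259.8 230.6] 0.56 surf [0.5135 0.2    0.1434]
top lever_grip [236.6 154. ] 0.88 surf [0.6718 0.2276 0.3587]
top bottle [245.9 232.7] 0.49 surf [0.5015 0.2097 0.2533]
TRI lever_grip [0.643  0.2218 0.3334] [0.0274 0.0311 0.0363 0.2541 0.0334 0.0321 0.0366 0.0346 0.0361]
TRI bottle [0.5165 0.2234 0.1165] [0.0161 0.0161]
```

View pics/g_crop.png

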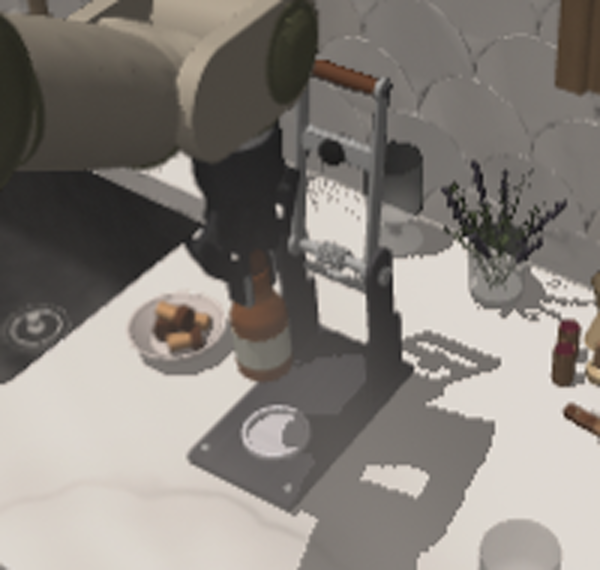

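The crop shows the bottle hanging upright at (262,335), clear of the empty seat at (275,432), with the lever at rest. I'll hand the job in now.

```bash
python3 -c "
from rig import env
print(env.close_job())"
```

```text
the job is handed in; nothing more can be done
None
```

The stopper is fully home, the lever was eased back to its rest, and the job is handed in with the bottle held upright and still about 10 cm above its seat; the hand-in returned no verdict.

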